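# Cover the housings on the indexing table and swing them round to the leak test

### The arm

A 6-joint arm with a two-finger parallel gripper is mounted at the origin on the work surface. World frame = base frame: x ahead of the robot, y to its left, z up, the work surface at z = 0. Lengths are in m, angles in rad, forces in N, time in s.
With the tool pointing down it reaches from about 0.275 to 0.825 m from the base axis. Payload 4.9 kg.
Tool frame: the origin (TCP) lies midway between the tips of the shut fingers; the grasp point (between the pads) lies 19 mm behind it (bot.grip_depth is the distance from the TCP to the grasp point, in m); z points along the fingers, y is the line along which they close (so a half turn about z gives the same grasp; the last joint's range is limited). The gripper opens to 85 mm and grips with 20 to 120 N. Pads are 22 mm wide; open, the fingers measure 114 mm over their backs; the gripper's body (76 mm by 85 mm) begins 54 mm behind the grasp point. The pads swing forward as they close: fully open they stand 13 mm farther back than shut.
Start: joints at [1.049, 0.326, -0.193, 1.052, 0, 1.437], TCP at [0.208, 0.509, 0.194] pointing down, gripper open.
Joint ranges: [-2.65, 2.65], [-0.97, 1.79], [-1.3, 1.35], [-1.93, 2.1], [-1.47, 1.37], [-3.14, 3.14]. Speed limits (rad/s): [2.57, 2.57, 3.14, 3.14, 3.14, 3.14].

### API

Orientations are given as a unit quaternion [w, x, y, z].
In Python, from cell import bot gives the robot as it stands. Calls block until the motion is done:
- bot.move_pose(position, orientation): joint-space move of the TCP to a pose.
- bot.move_linear(position, speed=0.15, rotation=None, until_force=None): straight line of the TCP; rotation=None keeps the orientation; speed is the mean speed in m/s. With until_force (N) it stops when the force on the tool has changed by that much, and returns True; else False.
- bot.goto_joints(angles): joint-space move.
- bot.set_gripper(opening, grasp_force=None): opening from 0.0 (shut) to 1.0 (fully open); grasp_force is the grip in N (None keeps the last); returns when the fingers have stopped.
- bot.wait(seconds).
- bot.solve_ik(position, orientation): joint angles nearest the present ones, or None.
- bot.camera(name): name is "scene" or "top" or "wrist"; returns the picture (384x512x3 uint8, red, green, blue); there is no depth.
- bot.calibration(name): a dict with "mtx" (3x3 intrinsics, pixels), "k1" (the pictures are not rectified: a ray, as slopes to the right and down, at radius r is drawn at 1 + k1 r^2 times it, then the intrinsics apply), "extrinsics" (4x4, takes a point from world to camera coordinates); the wrist camera has in their place "hand_eye" (4x4, takes a point from camera to tool coordinates, whose origin is the TCP and whose axes are the flange's). Camera axes: x right, y down, z forward; pixel columns grow to the right and rows downward; lengths in m; the calibration is good to about 2 mm. A picture is of the moment at which its call begins: read the wrist's pose just before it. calibration takes no time and is no camera call.
A pose or a line that the arm cannot do raises bot.PlanningError and nothing moves.
- bot.close_job(): hands the job in; it is judged then, once.
Trained networks look in the newest picture that a camera, given by its name, has taken for a name from the list of things; names that differ only in an ending like _2 or _b are one class to them, and where a whole thing is asked for, a point or a joint stands for the part that bears it (a point fixed in the world has none). Each returns a list of dicts, best first, with "confidence" (0 to 1); they miss things now and then, are a little off and sometimes report something else, mostly with a low value. They report only what shows in the picture. A call takes as long as a camera call. They do not tell look-alikes from the thing itself.
- bot.search_frame(camera, thing): "bbox" ([left, top, width, height] in pixels, round what is visible of it).
Readings, each from a call of its own:
- bot.read_clock(): time.
- bot.read_joint_positions(): joint angles.
- bot.read_joint_vel(): joint speeds.
- bot.read_joint_efforts(): joint torques, N m.
- bot.read_position(): TCP position.
- bot.read_tool_rot(): TCP orientation.
- bot.read_ft_force(): force on the tool from outside, world axes, zero at the start.
- bot.read_moment(): the same for the moment, N m.
- bot.read_gripper_width(): opening from 0.0 (shut) to 1.0 (fully open).
- bot.read_finger_force(): force on a finger pad.
Only numpy, scipy, OpenCV 4.12 (cv2) and the standard library are available. Lean on these libraries where they do the work, as an engineer would, in place of code of your own. Each camera call takes 0.05 s, during which the arm holds its last target. There are 200 camera calls.

### The job

Put a cover on every housing standing on the turntable, set down squarely so that its edges are flush with the housing's all round, and turn both keeper knobs of each covered housing clockwise fully home to their end stops so that their toes lie over the cover. Only when every housing is covered and held, swing the turntable by its handle smoothly round from the loading stop, anticlockwise, fully home to the test stop, with all covers still flush. A nest may be empty and a cover left over; leave the other things on the bench where they are.

Things in the scene. Friction and masses are not known exactly. Their poses are not given: they have to be found in the camera images.
- housing_1: Open-topped aluminium housing 100 x 80 mm, 45 mm high, standing in nest 1 of the turntable between low stops (leave it there); None when the nest is empty. Origin: centre of its underside; x (100 mm length) points outwards from the turntable's centre, z up; rim 45 mm above the origin. Keeper 1a's axis stands 70 mm from its middle at +y, keeper 1b's at -y.
- cover_1: Grey cover, flat plate 100 x 80 x 8 mm, 0.2 kg, black connector block amid its top to grip by: 44 mm along x, 22 mm across y, top 38 mm above the plate's underside. Starts flat on the bench. Origin: centre of its underside; x along the 100 mm, z up. All three are alike, each fits any housing, either way round; until the keepers hold it, only friction keeps it on the rim.
- keeper_1a_grip (a point): Middle of keeper 1a's black bar grip, on its axis: 40 mm along x, 13 mm across y, 28 mm high. x points along the steel toe: 42 mm from the axis, 14 wide, underside 25.5 mm below this point, 4.5 mm above a seated cover; sinks as it turns, pressing on it at last (under 0.5 N m). Starts open; turns clockwise from above, 1.40 rad in all, to its end stop, x at the housing's middle; stays put.
- keeper_1b_grip (a point): Middle of keeper 1b's black bar grip, on its axis: 40 mm along x, 13 mm across y, 28 mm high. x points along the steel toe: 42 mm from the axis, 14 wide, underside 25.5 mm below this point, 4.5 mm above a seated cover; sinks as it turns, pressing on it at last (under 0.5 N m). Starts open; turns clockwise from above, 1.40 rad in all, to its end stop, x at the housing's middle; stays put.
- housing_2: Open-topped aluminium housing 100 x 80 mm, 45 mm high, standing in nest 2 of the turntable between low stops (leave it there); None when the nest is empty. Origin: centre of its underside; x (100 mm length) points outwards from the turntable's centre, z up; rim 45 mm above the origin. Keeper 2a's axis stands 70 mm from its middle at +y, keeper 2b's at -y.
- cover_2: Grey cover, flat plate 100 x 80 x 8 mm, 0.2 kg, black connector block amid its top to grip by: 44 mm along x, 22 mm across y, top 38 mm above the plate's underside. Starts flat on the bench. Origin: centre of its underside; x along the 100 mm, z up. All three are alike, each fits any housing, either way round; until the keepers hold it, only friction keeps it on the rim.
- keeper_2a_grip (a point): Middle of keeper 2a's black bar grip, on its axis: 40 mm along x, 13 mm across y, 28 mm high. x points along the steel toe: 42 mm from the axis, 14 wide, underside 25.5 mm below this point, 4.5 mm above a seated cover; sinks as it turns, pressing on it at last (under 0.5 N m). Starts open; turns clockwise from above, 1.40 rad in all, to its end stop, x at the housing's middle; stays put.
- keeper_2b_grip (a point): Middle of keeper 2b's black bar grip, on its axis: 40 mm along x, 13 mm across y, 28 mm high. x points along the steel toe: 42 mm from the axis, 14 wide, underside 25.5 mm below this point, 4.5 mm above a seated cover; sinks as it turns, pressing on it at last (under 0.5 N m). Starts open; turns clockwise from above, 1.40 rad in all, to its end stop, x at the housing's middle; stays put.
- housing_3: Open-topped aluminium housing 100 x 80 mm, 45 mm high, standing in nest 3 of the turntable between low stops (leave it there); None when the nest is empty. Origin: centre of its underside; x (100 mm length) points outwards from the turntable's centre, z up; rim 45 mm above the origin. Keeper 3a's axis stands 70 mm from its middle at +y, keeper 3b's at -y.
- cover_3: Grey cover, flat plate 100 x 80 x 8 mm, 0.2 kg, black connector block amid its top to grip by: 44 mm along x, 22 mm across y, top 38 mm above the plate's underside. Starts flat on the bench. Origin: centre of its underside; x along the 100 mm, z up. All three are alike, each fits any housing, either way round; until the keepers hold it, only friction keeps it on the rim.
- keeper_3a_grip (a point): Middle of keeper 3a's black bar grip, on its axis: 40 mm along x, 13 mm across y, 28 mm high. x points along the steel toe: 42 mm from the axis, 14 wide, underside 25.5 mm below this point, 4.5 mm above a seated cover; sinks as it turns, pressing on it at last (under 0.5 N m). Starts open; turns clockwise from above, 1.40 rad in all, to its end stop, x at the housing's middle; stays put.
- keeper_3b_grip (a point): Middle of keeper 3b's black bar grip, on its axis: 40 mm along x, 13 mm across y, 28 mm high. x points along the steel toe: 42 mm from the axis, 14 wide, underside 25.5 mm below this point, 4.5 mm above a seated cover; sinks as it turns, pressing on it at last (under 0.5 N m). Starts open; turns clockwise from above, 1.40 rad in all, to its end stop, x at the housing's middle; stays put.
- turntable (a joint): Turn of the round table, rad: 0 = loading stop (where it starts), grows anticlockwise seen from above to the test stop, a firm end stop at 1.047 (60 degrees). Friction 0.35 N m, stays where it is left; covers can slide if it is jerked or banged against the stop.
- turntable_handle (a point): Grip point of the turntable's upright black handle post (20 mm diameter, top 18 mm above this point, foot 35 mm below it), on the rim 165 mm from the turning axis. Moves with the table.
- index_base: Square steel base (240 mm) of the turntable, fixed to the bench; origin on the bench on the turning axis; x points to the brass test coupling that faces the table's rim. The aluminium disc (310 mm diameter) has its top 35 mm above the bench.
- screwdriver: Bystander, not part of the job, leave where it is: screwdriver lying on the bench, 190 mm; origin at its underside.
- wrench: Bystander, not part of the job, leave where it is: wrench lying on the bench, 170 mm; origin at its underside.
- tape_roll: Bystander, not part of the job, leave where it is: paper tape roll, 100 mm across, 40 mm high; origin at its underside.
- drink_bottle: Bystander, not part of the job, leave where it is: aluminium drinking bottle, 165 mm tall, upright; origin at its underside.
- carton: Bystander, not part of the job, leave where it is: small cardboard carton 90 x 70 x 60 mm; origin at its underside.
- angle_frame: Bystander, not part of the job, leave where it is: small frame of aluminium profile, 180 x 130 mm, 82 mm high; origin at its underside.
Things that resemble listed ones, but are neither listed nor needed, are in the scene too. Leave any red look-alike of the cover_2 alone.

How it is judged:
By the outcome, as a careful person would: the job done as asked, in the order asked, and still so for the second after the job is handed in, with the robot touching nothing.
Of housing_1, housing_2, housing_3 only 2 to 3 are there at a start; the rules pass over those that are not, and their reading is None.
At some moment in a run one of cover_1, cover_2, cover_3 may be knocked a few centimetres aside while the robot is not near it.
Once in a run the grip may slacken for a moment while it holds something.
It also fails if it takes over 210 s, if anything falls off the work surface, if the arm or the gripper's body presses on something with over 40 N, if the wrist force passes 120 N, or if a joint passes its speed limit or range.

## Working session

There is one attempt and no reset: what is moved stays moved. The work goes in short steps, each a Python script; the robot and the scene stay as the last script left them, time stands still between calls to the robot, and variables do not carry over. Pictures are saved under pics/ and viewed, at most 14 in all, crops included, and the job is handed in when it is done.

```bash
ls; mkdir -p pics; python3 - <<'E'
from cell import bot
import cv2,numpy as np
for n in ["scene","top"]:
    im=bot.camera(n); cv2.imwrite(f"pics/{n}0.png",cv2.resize(im[:,:,::-1],(800,600),interpolation=cv2.INTER_CUBIC))
    c=bot.calibration(n); print(n,{k:np.round(v,4).tolist() for k,v in c.items()})
    for t in ["cover_1","housing_1","keeper_1a_grip","turntable_handle","index_base"]:
        print(t,[(np.round(d["bbox"]).astype(int).tolist(),round(d["confidence"],2)) for d in bot.search_frame(n,t)])
c=bot.calibration("wrist"); print({k:np.round(v,4).tolist() for k,v in c.items()})
print(bot.read_tool_rot(),bot.read_position(),bot.read_clock())
E
```

```text
pics
scene {'mtx': [[479.1267, 0.0, 259.1771], [0.0, 479.1267, 197.0215], [0.0, 0.0, 1.0]], 'k1': -0.067, 'extrinsics': [[0.4053, 0.9139, 0.0202, -0.2128], [0.5914, -0.2453, -0.7681, -0.1917], [-0.6971, 0.3233, -0.64, 2.2799], [0.0, 0.0, 0.0, 1.0]]}
cover_1 [([155, 235, 34, 23], 0.88), ([283, 155, 24, 14], 0.75), ([300, 184, 23, 20], 0.74), ([313, 162, 31, 16], 0.65), ([330, 199, 21, 22], 0.61)]
housing_1 [([277, 217, 31, 18], 0.78), ([239, 226, 32, 32], 0.68)]
keeper_1a_grip []
turntable_handle [([220, 189, 86, 74], 0.57)]
index_base [([219, 189, 92, 77], 0.64), ([285, 194, 11, 15], 0.18)]
top {'mtx': [[359.1523, 0.0, 254.7984], [0.0, 359.1523, 194.6333], [0.0, 0.0, 1.0]], 'k1': 0.0229, 'extrinsics': [[-0.0108, -0.9998, -0.0158, 0.0211], [-0.9875, 0.0132, -0.1569, 0.4833], [0.1571, 0.0139, -0.9875, 1.1689], [0.0, 0.0, 0.0, 1.0]]}
cover_1 [([349, 169, 28, 37], 0.96), ([145, 151, 32, 33], 0.88), ([156, 192, 31, 34], 0.75), ([144, 274, 26, 28], 0.67), ([109, 228, 36, 37], 0.59)]
housing_1 [([212, 140, 38, 30], 0.97), ([260, 124, 39, 39], 0.94)]
keeper_1a_grip []
turntable_handle [([215, 120, 96, 92], 0.57), ([310, 231, 33, 39], 0.35), ([402, 161, 34, 30], 0.17)]
index_base [([173, 103, 24, 26], 0.72), ([216, 106, 93, 104], 0.71)]
{'mtx': [[268.8867, 0.0, 255.3752], [0.0, 268.8867, 187.8409], [0.0, 0.0, 1.0]], 'k1': -0.0152, 'hand_eye': [[0.0002, -0.9644, -0.2644, 0.0668], [1.0, 0.0001, 0.0003, 0.0002], [-0.0003, -0.2644, 0.9644, -0.1806], [0.0, 0.0, 0.0, 1.0]]}
[-8.31099464e-06  1.92696072e-01  9.81258490e-01 -1.06231609e-05] [0.20797794 0.50915802 0.19408448] 0.6
```

View pics/top0.png

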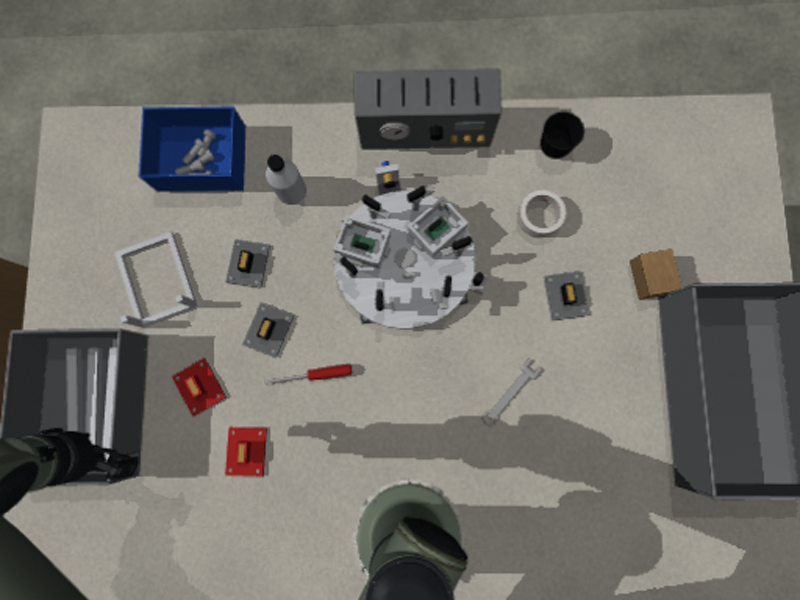

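View pics/scene0.png

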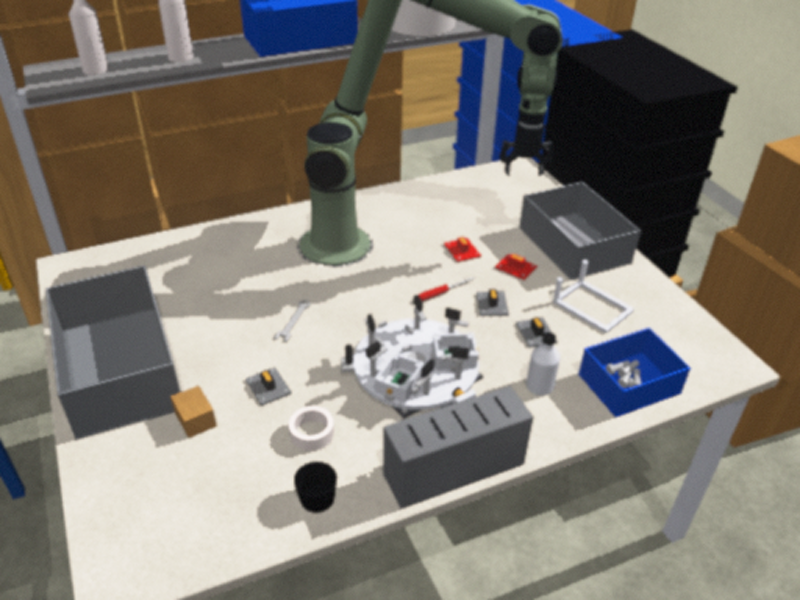

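Top picture (800x600 px): grey covers at (249,263), (270,328) and (568,295). The red look-alikes at (199,387) and (246,450) are excluded. Housings are at (362,242) and (438,227), and the near nest at about (412,300) is empty. Next I'll take closer wrist pictures, rectified onto metric planes.

```bash
cat > h.py <<'E'
from cell import bot
import cv2,numpy as np
from scipy.spatial.transform import Rotation as Ro
def q(yaw):
    return [0,np.cos(yaw/2),np.sin(yaw/2),0]
def Rq(qq): return Ro.from_quat([qq[1],qq[2],qq[3],qq[0]]).as_matrix()
def wristcam():
    c=bot.calibration("wrist"); T=np.eye(4); T[:3,:3]=Rq(bot.read_tool_rot()); T[:3,3]=bot.read_position()
    return np.linalg.inv(T@np.array(c["hand_eye"])),np.array(c["mtx"]),c["k1"]
def fixcam(n):
    c=bot.calibration(n); return np.array(c["extrinsics"]),np.array(c["mtx"]),c["k1"]
def proj(P,cam):
    E,K,k=cam; p=np.atleast_2d(P)@E[:3,:3].T+E[:3,3]; s=p[:,:2]/p[:,2:]
    s=s*(1+k*(s**2).sum(1,keepdims=True)); return s*[K[0,0],K[1,1]]+K[:2,2]
def ray(uv,z,cam):
    E,K,k=cam; d=(np.atleast_2d(uv)-K[:2,2])/[K[0,0],K[1,1]]; s=d.copy()
    for _ in range(10): s=d/(1+k*(s**2).sum(1,keepdims=True))
    R=E[:3,:3]; o=-R.T@E[:3,3]; w=np.c_[s,np.ones(len(s))]@R
    return o+w*((z-o[2])/w[:,2])[:,None]
def ortho(im,cam,c,yaw,z,half=.08,res=.0005):
    """metric picture of plane z round c: columns along local x, rows along local -y"""
    n=int(2*half/res); a=(np.arange(n)+.5)*res-half; X,Y=np.meshgrid(a,-a)
    cs,sn=np.cos(yaw),np.sin(yaw)
    P=np.stack([c[0]+cs*X-sn*Y,c[1]+sn*X+cs*Y,np.full_like(X,z)],-1).reshape(-1,3)
    m=proj(P,cam).astype(np.float32).reshape(n,n,2)
    return cv2.remap(im,m[...,0],m[...,1],cv2.INTER_CUBIC)
def look(x,y,z,yaw):
    bot.move_pose([x,y,z],q(yaw)); bot.wait(.3); cam=wristcam(); return bot.camera("wrist"),cam
def save(n,im,size=None):
    im=im[:,:,::-1]
    cv2.imwrite(f"pics/{n}.png",cv2.resize(im,size,interpolation=cv2.INTER_CUBIC) if size else im)
E
python3 - <<'E'
from h import *
cam=fixcam("top")
s=512/800
for n,u,z in [("covA",(249,263),.008),("covB",(270,328),.008),("covC",(568,295),.008),("table",(405,262),.035),("h1",(362,242),.08),("h2",(438,227),.08),("handle",(478,280),.09),("coup",(387,178),.05),("bottle",(280,170),.16),("empty",(412,302),.035)]:
    print(n,np.round(ray(np.array(u)*s,z,cam)[0],3))
im,c=look(.47,-.02,.30,0.)
save("t1",im,(800,600)); np.savez("t1",im=im,E=c[0])
print(bot.read_clock(),bot.read_position())
E
```

```text
covA [0.586 0.348 0.008]
covB [0.439 0.298 0.008]
covC [ 0.504 -0.358  0.008]
table [ 0.577 -0.001  0.035]
h1 [0.611 0.09  0.08 ]
h2 [ 0.641 -0.072  0.08 ]
handle [ 0.524 -0.151  0.09 ]
coup [0.764 0.037 0.05 ]
bottle [0.74  0.248 0.16 ]
empty [ 0.488 -0.015  0.035]
3.1 [ 0.47000855 -0.01970534  0.2999254 ]
```

View pics/t1.png

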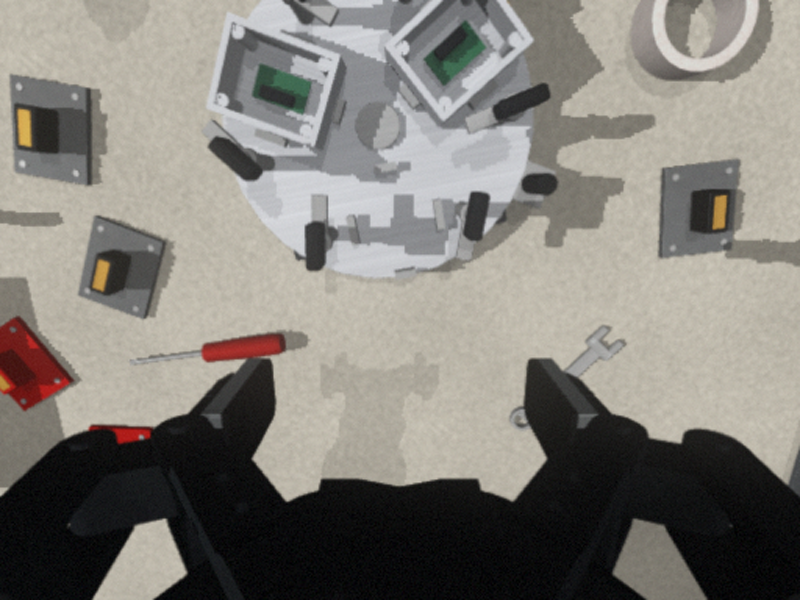

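The wrist picture agrees with the top view. Grey covers are at (50,130), (122,268) and (700,210), housings at (275,80) and (458,48), and the handle post at (540,183). The empty nest is at (395,235). I'll use the covers at (122,268) and (700,210), and take closer looks in a fixed tool-relative geometry so calibration bias cancels.

```bash
cat >> h.py <<'E'
def rect_cover(im,cam,c,half=.1,z=.008):
    o=ortho(im,cam,c,0,z,half); hsv=cv2.cvtColor(o,cv2.COLOR_RGB2HSV).astype(int); f=o.astype(int)
    m=((f[...,2]-f[...,0]>-6)&(f.max(2)<150)&(hsv[...,2]>15)).astype(np.uint8)
    m=cv2.morphologyEx(m,cv2.MORPH_CLOSE,np.ones((25,25))); m=cv2.morphologyEx(m,cv2.MORPH_OPEN,np.ones((25,25)))
    cs,_=cv2.findContours(m,cv2.RETR_EXTERNAL,cv2.CHAIN_APPROX_NONE)
    best=None
    for k in cs:
        (u,v),(w,h),a=cv2.minAreaRect(k); w,h,a=(w,h,a) if w>h else (h,w,a+90)
        d=np.hypot(u*.0005-half,v*.0005-half)
        if w>140 and (best is None or d<best[0]): best=(d,u,v,w,h,a)
    _,u,v,w,h,a=best
    return np.array([c[0]-half+u*.0005,c[1]+half-v*.0005]),np.radians(-a),(w*.5,h*.5)
def bestyaw(x,y,z,yaw):
    r=[]
    for k in (-1,0,1,2):
        yy=yaw+k*np.pi; j=bot.solve_ik([x,y,z],q(yy))
        if j is not None: r.append((abs(j[5]),(yy+np.pi)%(2*np.pi)-np.pi,j[5]))
    return min(r)
E
python3 - <<'E'
from h import *
d=np.load("t1.npz"); c=bot.calibration("wrist"); cam=(d["E"],np.array(c["mtx"]),c["k1"])
for n,p in (("B",(.439,.298)),("C",(.504,-.358))):
    c0,yw,sz=rect_cover(d["im"],cam,p); b=bestyaw(*c0,.138,yw)
    print(n,np.round(c0,4),np.round(np.degrees(yw),1),np.round(sz,1),np.round(b,2))
    im,cm=look(*c0,.138,b[1])
    r=rect_cover(im,cm,c0); print("close",np.round(r[0],4),np.degrees(r[1]).round(2),np.round(r[2],1))
    if n=="B": oB=ortho(im,cm,r[0],r[1],.008)
    else: oC=ortho(im,cm,r[0],r[1],.008)
oh=[]
for n,p,a in (("h2",(.641,-.072),-49),("h1",(.611,.09),71)):
    b=bestyaw(*p,.21,np.radians(a)); print(n,np.round(b,2))
    im,cm=look(*p,.21,b[1]); np.savez(n,im=im,E=cm[0])
    oh.append(ortho(im,cm,p,np.radians(a),.08,.1))
save("o1",cv2.resize(np.vstack([np.hstack([oB,oC]),]),(800,400))); save("o2",np.hstack(oh))
print(bot.read_clock())
E
```

```text
B [0.4369 0.3027] -22.0 [101.8  82.7] [0.85 2.76 0.85]
close [0.4367 0.3044] -21.98 [100.2  79.8]
C [ 0.5046 -0.3509] -173.1 [99.4 83.2] [ 0.85 -3.02 -0.85]
close [ 0.5044 -0.353 ] -172.87 [99.7 79.7]
h2 [0.63 2.29 0.63]
h1 [ 1.21 -1.9  -1.21]
11.6
```

View pics/o1.png

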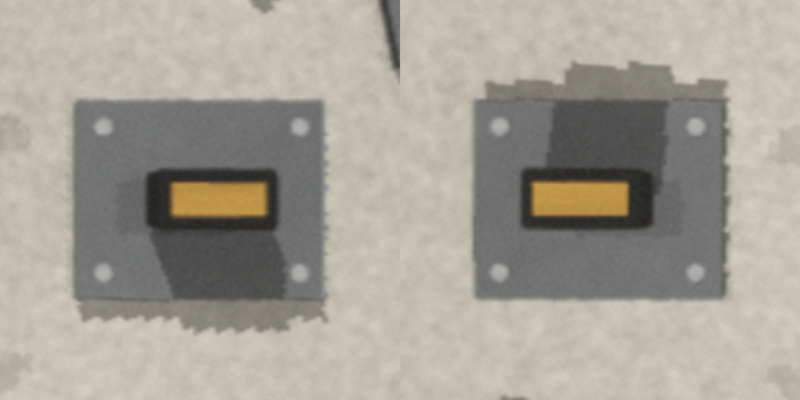

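View pics/o2.png

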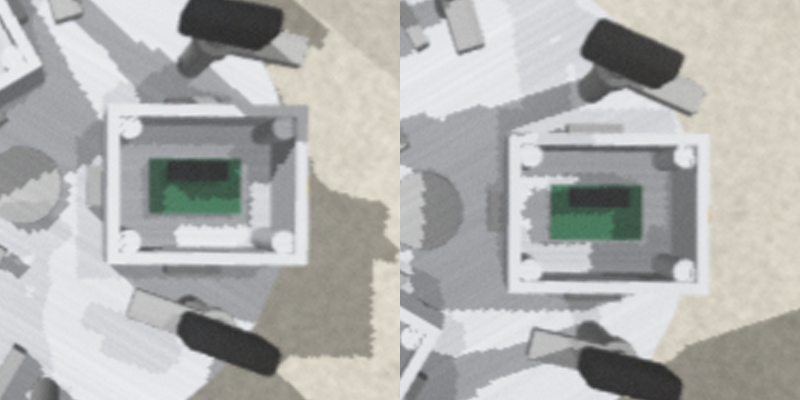

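The enlarged crops confirm both grey covers, each with a black block (orange label) and a fitted size of 100.2x79.8 and 99.7x79.7 mm. They also show both housings with all four keepers open. Next I'll measure the housings exactly from the standard view. Then I'll do a grip-release on cover B to get the camera-to-gripper bias.

```bash
cat >> h.py <<'E'
from scipy.optimize import minimize
def fit_rect(im,cam,c,yaw,z,half=.08,inward=1):
    """outer 100x80 outline; inward=+1 brighter inside, -1 darker inside, 0 either; returns centre,yaw,score"""
    g=cv2.cvtColor(ortho(im,cam,c,yaw,z,half),cv2.COLOR_RGB2GRAY).astype(np.float32)
    g=cv2.GaussianBlur(g,(0,0),2); gx=cv2.Sobel(g,cv2.CV_32F,1,0)/8; gy=-cv2.Sobel(g,cv2.CV_32F,0,1)/8
    t=np.linspace(-.9,.9,121)
    P=np.r_[np.c_[t*50,0*t+40],np.c_[t*50,0*t-40],np.c_[0*t+50,t*40],np.c_[0*t-50,t*40]]*1e-3
    N=np.repeat([[0,1],[0,-1],[1,0],[-1,0]],121,0)
    def cost(p):
        cs,sn=np.cos(p[2]),np.sin(p[2]); R=np.array([[cs,-sn],[sn,cs]])
        w=P@R.T+p[:2]; n=N@R.T
        u=((w[:,0]+half)/.0005-.5).astype(np.float32)[None]; v=((half-w[:,1])/.0005-.5).astype(np.float32)[None]
        d=-(cv2.remap(gx,u,v,cv2.INTER_LINEAR)[0]*n[:,0]+cv2.remap(gy,u,v,cv2.INTER_LINEAR)[0]*n[:,1])
        d=np.abs(d) if inward==0 else d*inward
        return -np.clip(d,0,6).mean()
    G=[(cost((a,b,r)),a,b,r) for a in np.arange(-.012,.0121,.001) for b in np.arange(-.012,.0121,.001) for r in (-.03,0,.03)]
    p0=np.array(min(G)[1:])
    s=minimize(cost,p0,method="Nelder-Mead",options=dict(initial_simplex=p0+np.array([[0,0,0],[1e-3,0,0],[0,1e-3,0],[0,0,.01]])))
    cs,sn=np.cos(yaw),np.sin(yaw)
    return np.array([c[0]+cs*s.x[0]-sn*s.x[1],c[1]+sn*s.x[0]+cs*s.x[1]]),yaw+s.x[2],-s.fun
def loc(d,yaw):
    cs,sn=np.cos(yaw),np.sin(yaw); return np.array([cs*d[0]+sn*d[1],-sn*d[0]+cs*d[1]])
def glob(d,yaw): return loc(d,-yaw)
def see_housing(c,yaw,z=.08,n=2,inward=1):
    """yaw = tool yaw (housing x or opposite)"""
    for _ in range(n):
        im,cm=look(*c,z+.13,yaw); c,yaw,s=fit_rect(im,cm,c,yaw,z,inward=inward)
    return c,yaw,s,im,cm
def see_cover(c,yaw,n=1):
    for _ in range(n):
        im,cm=look(*c,.138,yaw); c,w,sz=rect_cover(im,cm,c); k=round((yaw-w)/np.pi); yaw=w+k*np.pi
    return c,yaw,sz,im,cm
W=lambda mm: mm/85.
GZ=.011   # TCP above underside when gripping a cover
def tcp(c,z,yaw,speed=.15,**k): return bot.move_linear([c[0],c[1],z],speed,q(yaw),**k)
E
python3 - <<'E'
from h import *
h1=see_housing((.6174,.0887),-1.9+0*0) if 0 else None
a=np.radians(71-180); c0=np.array([.611,.09])+glob((.0045,-.00675),np.radians(71))
c,y,s,im,cm=see_housing(c0,a); print("h1",np.round(c,4),np.degrees(y).round(2),s)
np.save("h1.npy",[*c,y])
b,yb,sz,im,cm=see_cover((.4367,.3044),2.76); print("B",np.round(b,4),np.degrees(yb).round(2),np.round(sz,1),"fit",[np.round(v,4) for v in fit_rect(im,cm,b,yb,.008,inward=0)])
bot.set_gripper(W(45)); tcp(b,GZ+.04,yb); tcp(b,GZ,yb,.06); bot.set_gripper(0,60); 
print("w",bot.read_gripper_width()*85,bot.read_finger_force(),bot.read_ft_force(),bot.read_position())
bot.set_gripper(W(45)); tcp(b,GZ+.06,yb); bot.set_gripper(1.0)
b2,y2,sz,im,cm=see_cover(b,yb)
print("after",np.round(b2,4),np.degrees(y2).round(2),"bias loc mm",1e3*loc(b2-b,yb),"fit",[np.round(v,4) for v in fit_rect(im,cm,b,yb,.008,inward=0)])
print(bot.read_clock())
E
```

```text
h1 [0.6189 0.0921] -108.7 4.185897504136369
B [0.4365 0.3045] 158.29 [99.8 79.8] fit [array([0.4362, 0.3038]), np.float64(2.7623), np.float64(5.6706)]
w 0.1709625380878258 0.0 [ 0.47072837 -0.11990855  0.95464573] [0.43663065 0.30450227 0.01111685]
after [0.4363 0.3045] 157.99 bias loc mm [ 0.23671633 -0.00122278] fit [array([0.4362, 0.3038]), np.float64(2.7625), np.float64(5.6927)]
19.725
```

The fingers shut to 0 mm on the block, so nothing was gripped. I'll repeat the grip and look.

```bash
python3 - <<'E'
from h import *
b=(.4363,.3045); yb=np.radians(158.1)
bot.set_gripper(W(45)); print(bot.read_gripper_width()); tcp(b,GZ+.04,yb); tcp(b,GZ,yb,.06); print(bot.read_gripper_width(),bot.read_position(),bot.read_tool_rot(),q(yb))
im1=bot.camera("wrist")
t=bot.read_clock(); r=bot.set_gripper(0,60); print(r,bot.read_clock()-t,bot.read_gripper_width(),bot.read_finger_force()); bot.wait(.5)
print(bot.read_gripper_width(),bot.read_finger_force())
save("g1",np.hstack([cv2.resize(im1,(400,300)),cv2.resize(bot.camera("wrist"),(400,300))]))
E
```

```text
0.5290839225386499
0.5260361613452935 [0.43641569 0.30457347 0.01103211] [2.69354000e-05 1.89932864e-01 9.81797080e-01 1.61346884e-05] [0, np.float64(0.18995229151168477), np.float64(0.9817933219112156), 0]
False 0.5 0.0022190753490580408 0.0
0.005483679805011409 0.0
```

View pics/g1.png

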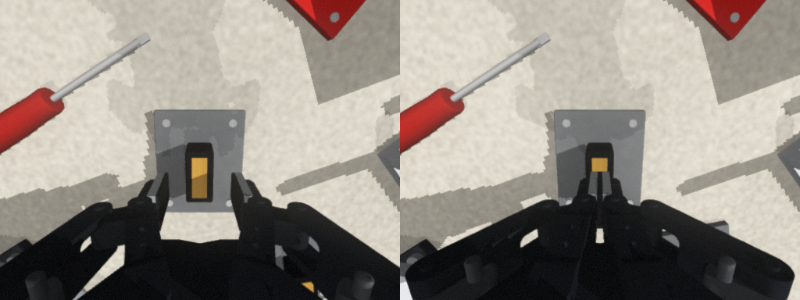

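```bash
python3 - <<'E'
from h import *
cam=wristcam(); p=bot.read_position()
print("TCP px",proj(p,cam)*400/512,"blocktop ctr",proj([.4363,.3045,.038],cam)*400/512,"plate ctr",proj([.4363,.3045,.008],cam)*400/512)
im=bot.camera("wrist"); save("g2",im[180:330,170:340],(680,600))
print("j",bot.read_joint_positions(),bot.grip_depth, bot.calibration("wrist")["hand_eye"])
im=bot.camera("scene"); c=fixcam("scene"); u=proj(p,c)[0].astype(int); print(u); save("g3",im[u[1]-60:u[1]+30,u[0]-60:u[0]+60],(800,600))
E
```

```text
TCP px [[199.23528728 164.97583096]] blocktop ctr [[199.17247031 176.86181629]] plate ctr [[199.21298906 163.83301832]]
j [ 4.70524006e-01  4.89953931e-01 -4.71509718e-01  6.09371364e-01
  2.66630309e-05  8.52777304e-01] 0.0187 [[ 1.53048468e-04 -9.64402263e-01 -2.64439506e-01  6.67726633e-02]
 [ 9.99999950e-01  7.47325006e-05  3.06218494e-04  1.92608513e-04]
 [-2.75555583e-04 -2.64439540e-01  9.64402226e-01 -1.80580775e-01]
 [ 0.00000000e+00  0.00000000e+00  0.00000000e+00  1.00000000e+00]]
[315 193]
```

View pics/g3.png

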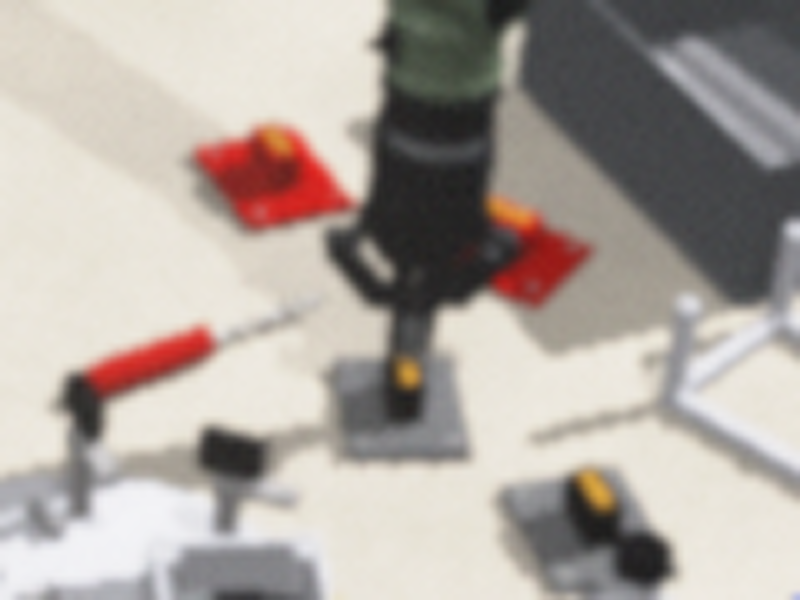

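View pics/g2.png

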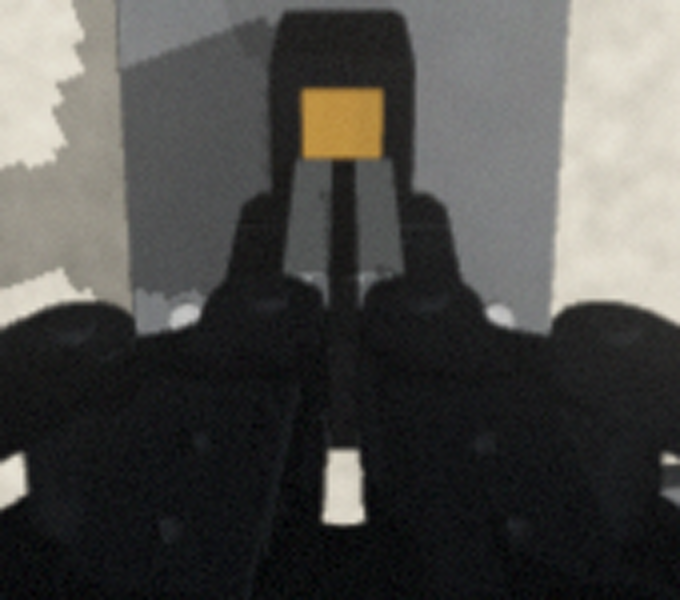

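The finger tips appear at crop (340,158) in the wrist view and at (410,365) in the scene view. That puts them above the block top, although the reported TCP is z=0.011. I'll probe with the shut fingers to find the true tip height.

```bash
python3 - <<'E'
from h import *
p=bot.read_position(); f0=bot.read_ft_force()
r=bot.move_linear([p[0],p[1],p[2]-.03],.015,None,4); print("hit",r,bot.read_position(),bot.read_ft_force()-f0,bot.read_gripper_width())
bot.move_linear([p[0],p[1],p[2]+.05],.1); print(bot.read_ft_force(),bot.read_clock())
E
```

```text
hit True [0.43628972 0.3044999  0.0008581 ] [-0.41511612  0.12328382  5.14913853] -0.003478487843734889
[0.08715726 0.3869376  0.03724144] 24.6333
```

```bash
python3 - <<'E'
from h import *
p=[.52,.215]; yb=np.radians(158.1)
im,cm=bot.camera("wrist"),None
bot.move_pose([*p,.06],q(yb)); bot.wait(.2); f0=bot.read_ft_force()
try:
    tcp(p,.012,yb)
    r=tcp(p,-.05,yb,.02,until_force=4); print("hit",r,bot.read_position(),bot.read_ft_force()-f0)
except bot.PlanningError as e: print("plan",e,bot.read_position())
cam=wristcam(); P=bot.read_position(); T=np.eye(4)
R=Rq(bot.read_tool_rot())
save("g4",bot.camera("wrist")[150:330,150:360],(700,600))
for x in (-.011,0,.011):
    for z in (0,-.037): print(x,z,(proj(P+R@[x,0,z],cam)[0]-[150,150])*[700/210,600/180])
tcp(p,.08,yb); print(bot.read_clock())
E
```

```text
hit True [ 0.52000014  0.21500377 -0.03710309] [-1.6900643   0.40171028  4.85587138]
-0.011 0 [350.08086871 251.5373053 ]
-0.011 -0.037 [349.87655791 334.68907543]
0 0 [350.07077847 203.89699719]
0 -0.037 [349.86007474 277.78330594]
0.011 0 [350.06048081 154.76862614]
0.011 -0.037 [349.84313569 218.65791311]
29.0583
```

View pics/g4.png

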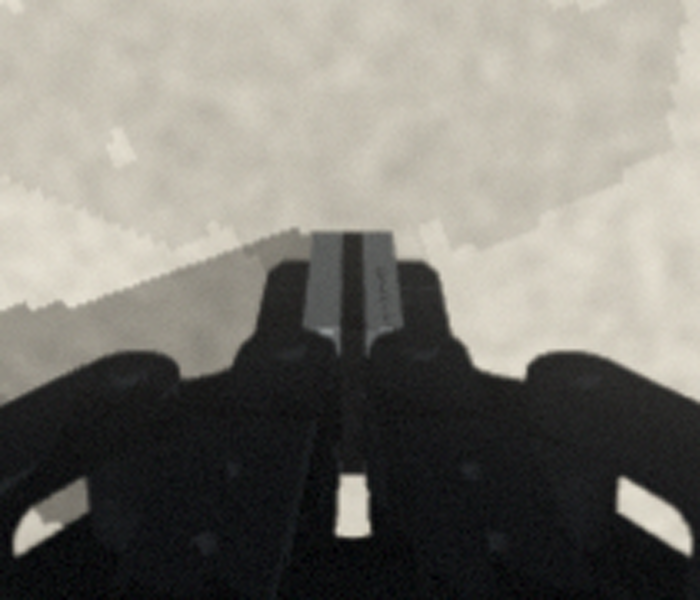

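The bench contact at reported z=-0.0371 matches the block-top contact at +0.0009. So the real tips are 37 mm behind the reported TCP, and I'll apply that offset. I'll repeat the grip-release bias measurement, then grip and lift.

```bash
sed -i 's/^GZ=.*/OFF=.0371   # real finger tips lie this far above the reported TCP\nGZ=.0115-OFF/' h.py; python3 - <<'E'
from h import *
bot.set_gripper(1.0)
b,yb,sz,im,cm=see_cover((.4363,.3045),np.radians(158.1)); print("B",np.round(b,4),np.degrees(yb).round(2),np.round(sz,1))
def grip():
    bot.set_gripper(W(45)); tcp(b,GZ+.045,yb); print("f",bot.read_ft_force()); print(tcp(b,GZ,yb,.05,until_force=8)); bot.set_gripper(0,70)
    print("w",bot.read_gripper_width()*85,bot.read_finger_force(),bot.read_ft_force(),bot.read_position())
grip()
bot.set_gripper(W(45)); tcp(b,GZ+.06,yb); bot.set_gripper(1.0)
b2,y2,sz,im,cm=see_cover(b,yb); bias=1e3*loc(b2-b,yb)
print("after",np.round(b2,4),np.degrees(y2).round(2),np.round(sz,1),"bias loc mm",bias)
fr=fit_rect(im,cm,b,yb,.008,inward=0); print("fit",1e3*loc(fr[0]-b,yb),np.degrees(fr[1]))
np.save("B.npy",[*b,yb,*bias,y2])
print(bot.read_clock())
E
```

```text
B [0.4365 0.3043] 158.01 [99.7 79.8]
f [ 0.33841763 -0.15892439 -0.14576599]
False
w 20.662030677373053 69.73466277122498 [-0.60617548 -0.35278426  4.92509451] [ 0.43696057  0.30452499 -0.02504325]
after [0.4366 0.3048] 157.94 [99.8 79.9] bias loc mm [ 0.07729415 -0.52940341]
fit [-0.16105642  0.09028891] 158.34883067564843
35.825
```

```bash
cat >> h.py <<'E'
def grip_cover(b,yb):
    bot.set_gripper(W(45)); tcp(b,GZ+.045,yb); tcp(b,GZ,yb,.05,until_force=10); bot.set_gripper(0,90)
    tcp(b,GZ+.16,yb,.2)
    print("held w",bot.read_gripper_width()*85,bot.read_finger_force(),"fz",bot.read_ft_force()[2])
def carry(c,yaw):
    bot.move_pose([c[0],c[1],GZ+.16],q(yaw)); bot.wait(.2)
    print("carried w",bot.read_gripper_width()*85,bot.read_finger_force(),"fz",bot.read_ft_force()[2])
def place(c,yaw):
    tcp(c,GZ+.09,yaw,.1); bot.wait(.1)
    r=tcp(c,GZ+.076,yaw,.015,until_force=4); print("seat",r,"underside z",bot.read_position()[2]-GZ,bot.read_ft_force())
    bot.set_gripper(W(45)); bot.wait(.1); tcp(c,GZ+.16,yaw,.1); bot.set_gripper(1.)
E
python3 - <<'E'
from h import *
B=np.load("B.npy"); h=np.load("h1.npy"); t=h[:2]-glob(B[3:5]*1e-3,h[2])
grip_cover(B[:2],B[2]); carry(t,h[2])
# in-hand check picture
cam=wristcam(); im=bot.camera("wrist"); p=bot.read_position(); z=p[2]-GZ+.008
o=ortho(im,cam,p[:2],h[2],z,.08); r=rect_cover(im,cam,p[:2],z=z); print("inhand",1e3*loc(r[0]-p[:2],h[2]),np.degrees(r[1]),np.round(r[2],1))
save("ih",o); print(bot.read_clock())
E
```

```text
held w 20.374630572614766 88.0403208732605 fz -2.036927011268187
carried w 20.48693044783297 88.01101326942444 fz -2.123794924943405
inhand [-19.10027682  -6.7308562 ] -180.0 [199.5 159.5]
41.625
```

View pics/ih.png

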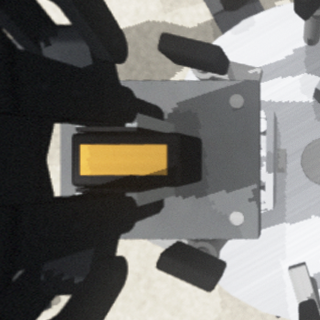

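Cover is held squarely: its edges sit at x=260 and y=80..238, against 260 and 80..240 expected. I'll place it and verify.

```bash
python3 - <<'E'
from h import *
B=np.load("B.npy"); h=np.load("h1.npy"); t=h[:2]-glob(B[3:5]*1e-3,h[2])
place(t,h[2])
im,cm=look(*h[:2],.218,h[2]); np.savez("p1",im=im,E=cm[0])
r=rect_cover(im,cm,h[:2],z=.088); f=fit_rect(im,cm,h[:2],h[2],.088,inward=0); print("cover off mm",1e3*loc(r[0]-h[:2],h[2]),np.degrees(r[1]),r[2],"fit",1e3*loc(f[0]-h[:2],h[2]),np.degrees(f[1]-h[2]),f[2])
save("p1",ortho(im,cm,h[:2],h[2],.088,.1,.0005)); print(bot.read_clock())
E
```

```text
seat True underside z 0.08063571283712219 [0.7801206  0.29644729 4.84961302]
cover off mm [21.34487567  2.06340187] -131.33221435546875 (156.60189819335938, 142.02281188964844) fit [0.52082412 0.02641824] 1.4020561657644943 4.880150896189068
45.9
```

View pics/p1.png

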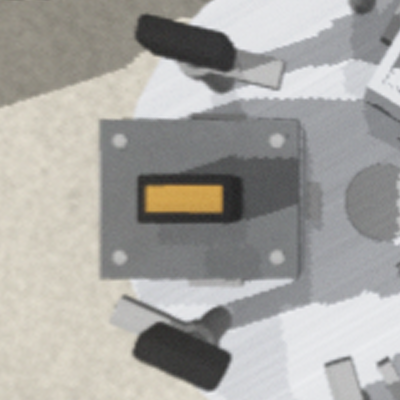

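The screws at (119,140), (277,140), (119,257) and (276,257) are level and the plate edges sit about (100..298, 120..278). So the cover is flush within about 1 mm and 0.3°. Next are the keepers: I'll check the bar positions at z=0.132 in the saved picture, then turn 1a.

```bash
cat >> h.py <<'E'
def bar(im,cam,p,z=.132):
    o=ortho(im,cam,p,0,z,.04); m=(o.max(2)<75).astype(np.uint8)
    cs,_=cv2.findContours(m,cv2.RETR_EXTERNAL,cv2.CHAIN_APPROX_NONE)
    k=max(cs,key=cv2.contourArea); (u,v),(w,h),a=cv2.minAreaRect(k); w,h,a=(w,h,a) if w>h else (h,w,a+90)
    return np.array([p[0]-.04+u*.0005,p[1]+.04-v*.0005]),-a,(w/2,h/2)
def keeper(hc,hyaw,side,total=1.40,over=.05,n=5):
    """hyaw = true housing x; side +1 = a, -1 = b"""
    p=np.array(hc)+glob((0,.07*side),hyaw); th=hyaw-side*np.pi/2+1.40
    z0=.104-OFF
    _,_,_=b=bestyaw(*p,z0,th-.7); y0=b[1]+.7
    bot.set_gripper(W(45)); bot.move_pose([*p,z0+.06],q(y0)); bot.wait(.1)
    r=tcp(p,z0,y0,.08,until_force=8); print("down hit",r); bot.set_gripper(0,50)
    print("w",bot.read_gripper_width()*85,"p-off mm",1e3*(bot.read_position()[:2]-p)); m0=bot.read_moment()[2]
    for i in range(1,n+1):
        a=min(total*i/(n-1),total+over); f=min(a/total,1)
        t=bot.read_clock(); tcp(p,z0-.0045*f,y0-a,.03)
        yaw=2*np.arctan2(bot.read_tool_rot()[2],bot.read_tool_rot()[1])
        print("a",round(a,2),"turned",round((y0-yaw+np.pi)%(2*np.pi)-np.pi,3),"Mz",round(bot.read_moment()[2]-m0,3),"F",bot.read_ft_force().round(1),"dt",round(bot.read_clock()-t,2))
    bot.set_gripper(W(40)); tcp(p,z0+.06,y0-a,.1)
E
python3 - <<'E'
from h import *
d=np.load("p1.npz"); c=bot.calibration("wrist"); cam=(d["E"],np.array(c["mtx"]),c["k1"])
h=np.load("h1.npy"); hy=h[2]+np.pi
for s in (1,-1):
    p=h[:2]+glob((0,.07*s),hy); r=bar(d["im"],cam,p); print(s,np.round(p,4),"bar off",1e3*loc(r[0]-p,hy),"ang",r[1],"exp",np.degrees(hy-np.pi/2+1.4),r[2])
keeper(h[:2],hy,1); print(bot.read_clock())
E
```

```text
1 [0.5526 0.1146] bar off [-1.81469631 -3.64361807] ang -133.60282135009766 exp 61.509170100255886 (38.46551513671875, 18.758621215820312)
-1 [0.6852 0.0697] bar off [-3.4150174   3.34579848] ang -123.34070587158203 exp 61.509170100255886 (43.496646881103516, 15.916891098022461)
down hit False
w 11.845940159231366 p-off mm [0.01530689 0.14805409]
a 0.35 turned 0.35 Mz 0.066 F [-4.9  0.9 13.2] dt 0.5
a 0.7 turned 0.7 Mz 0.086 F [-8.  -0.2 22. ] dt 0.5
a 1.05 turned 1.05 Mz 0.058 F [-12.2  -0.5  29.2] dt 0.5
a 1.4 turned 1.398 Mz 0.528 F [-14.7  -0.6  38. ] dt 0.5
a 1.45 turned 1.446 Mz 1.359 F [-14.1  -0.6  37.9] dt 0.25
51.725
```

```bash
sed -i 's/z0-.0045\*f/z0-sink*f/; s/over=.05,n=5/over=.04,n=5,sink=.001/' h.py; python3 - <<'E'
from h import *
h=np.load("h1.npy"); hy=h[2]+np.pi
keeper(h[:2],hy,-1)
bot.set_gripper(1.)
im,cm=look(*h[:2],.218,h[2]); np.savez("p1k",im=im,E=cm[0])
o1=ortho(im,cm,h[:2],h[2],.088,.1)
# housing 2
c0=np.array([.641,-.072])+glob((.0035,.008),np.radians(-49)); c,y,s,im,cm=see_housing(c0,2.29); print("h2",np.round(c,4),np.degrees(y).round(2),s); np.save("h2.npy",[*c,y])
save("p2",np.hstack([o1,ortho(im,cm,c,y,.08,.1)])); print(bot.read_clock())
E
```

```text
down hit False
w 12.212501576204215 p-off mm [0.30092037 0.06105605]
a 0.35 turned 0.35 Mz 0.187 F [-0.7 -1.2  5. ] dt 0.5
a 0.7 turned 0.7 Mz 0.183 F [-0.6 -1.3  6.1] dt 0.5
a 1.05 turned 1.051 Mz 0.137 F [-1.1 -3.3  6.5] dt 0.5
a 1.4 turned 1.4 Mz 0.565 F [ 0.  -4.9  9.1] dt 0.5
a 1.44 turned 1.438 Mz 1.227 F [-1.  -4.8  8.7] dt 0.25
h2 [ 0.6488 -0.0702] 129.65 5.1601445499606715
62.9333
```

View pics/p2.png

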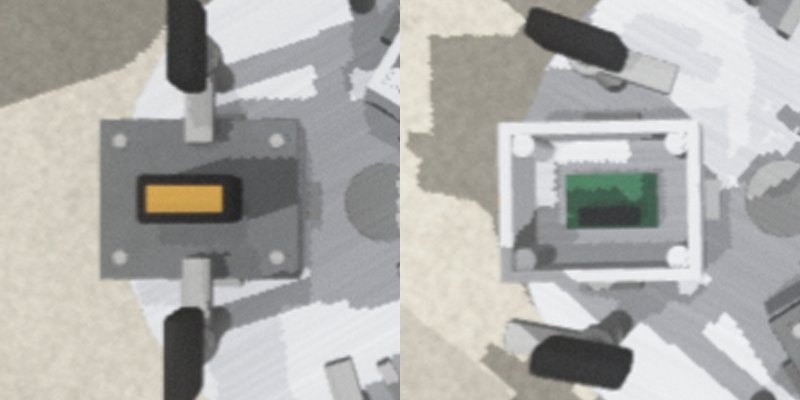

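Housing 1 is held: both toes lie over the cover at (200,110) and (197,285), and the cover hasn't moved. For housing 2 (rim about 498..702 x 122..283) the fit looks about 1 mm and 1° uncertain. I'll check it with line fits per side.

```bash
cat >> h.py <<'E'
def sides(im,cam,c,yaw,z,inner=True,half=.08,sgn=1):
    """per-side line fits (mm offset from nominal, slope deg) by strongest signed gradient within +-4 mm"""
    g=cv2.cvtColor(ortho(im,cam,c,yaw,z,half,.00025),cv2.COLOR_RGB2GRAY).astype(np.float32); g=cv2.GaussianBlur(g,(0,0),2)
    t=np.linspace(-.75,.75,151); s=np.arange(-4,4.01,.1); out={}
    for nm,L,H,sg in ([("out",50,40,-sgn)]+([("in",44.5,34.5,sgn)] if inner else [])):
        for k,(ax,ay) in {"+x":(1,0),"-x":(-1,0),"+y":(0,1),"-y":(0,-1)}.items():
            D=L if ax else H; T=t*(H if ax else L)
            x=ax*(D+s)[None]+abs(ay)*T[:,None]; y=ay*(D+s)[None]+abs(ax)*T[:,None]
            I=cv2.remap(g,((x*1e-3+half)/.00025-.5).astype(np.float32),((half-y*1e-3)/.00025-.5).astype(np.float32),cv2.INTER_LINEAR)
            d=np.gradient(I,axis=1)*sg; j=d.argmax(1); w=d.max(1); ok=w>np.percentile(w,30)
            from scipy.stats import theilslopes
            r=theilslopes(s[j][ok],T[ok]); out[nm+k]=(round(float(r[1]*ax+r[1]*ay),2),round(float(np.degrees(r[0])*(ax+ay)*(-1 if ax else 1)),2),round(float(np.std(s[j][ok]-r[0]*T[ok]-r[1])),2),round(float(w.mean()),1))
    return out
E
python3 - <<'E'
from h import *
h=np.load("h2.npy"); y=h[2]+np.radians(.8)
im,cm=look(*h[:2],.21,y); np.savez("h2n",im=im,E=cm[0]); print(h, np.degrees(y))
for k,v in sides(im,cm,h[:2],y,.08).items(): print(k,v)
d=np.load("h1.npz"); h1=np.load("h1.npy"); print("h1")
for k,v in sides(d["im"],(d["E"],cm[1],cm[2]),h1[:2],h1[2],.08).items(): print(k,v)
print(bot.read_clock())
E
```

```text
[ 0.6487635  -0.07022345  2.26289492] 130.45432845562763
out+x (0.18, 0.52, 0.08, 3.4)
out-x (-0.5, 0.0, 0.15, 2.5)
out+y (-0.51, 0.11, 0.12, 4.3)
out-y (-1.0, -0.0, 0.72, 3.1)
in+x (-0.9, -0.0, 0.17, 2.8)
in-x (0.5, 0.0, 0.44, 2.8)
in+y (-1.4, 0.0, 0.19, 4.3)
in-y (-0.0, -0.0, 0.12, 4.8)
h1
out+x (0.0, -0.0, 0.18, 4.7)
out-x (-0.04, -0.72, 0.45, 0.9)
out+y (0.09, -0.42, 0.48, 2.8)
out-y (-0.1, -0.0, 0.22, 1.5)
in+x (-0.9, -0.0, 1.58, 1.9)
in-x (0.51, -0.14, 0.11, 4.4)
in+y (-0.58, -0.6, 0.14, 5.8)
in-y (0.5, -0.0, 0.24, 5.8)
63.5333
```

```bash
python3 - <<'E'
from h import *
h=np.load("h2.npy"); y=np.radians(130.5); h=np.array([*(h[:2]+glob((-.00018,-.00073),y)),y]); np.save("h2.npy",h)
d=np.load("p1k.npz"); h1=np.load("h1.npy"); c=bot.calibration("wrist"); cam=(d["E"],np.array(c["mtx"]),c["k1"])
print("h1 cover",sides(d["im"],cam,h1[:2],h1[2],.088,False,sgn=-1))
b=bestyaw(.5044,-.353,.138,np.radians(-172.87))
C,yc,sz,im,cm=see_cover((.5044,-.353),b[1],2); print("C",np.round(C,4),np.degrees(yc),np.round(sz,1)); np.save("C.npy",[*C,yc])
grip_cover(C,yc); carry(h[:2],h[2])
p=bot.read_position(); cam=wristcam(); im=bot.camera("wrist"); z=p[2]-GZ+.008
print(sides(im,cam,p[:2],h[2],z,False,sgn=-1),bot.read_clock())
E
```

```text
h1 cover {'out+x': (1.89, -0.16, 1.61, 1.2), 'out-x': (-0.0, 0.0, 0.0, 3.5), 'out+y': (0.6, 0.0, 0.74, 2.4), 'out-y': (0.1, -0.0, 0.62, 3.0)}
C [ 0.552  -0.3417] -173.05901336669922 [100.   79.7]
held w 20.60776733294236 88.44747304916382 fz -2.5042620581510966
carried w 20.28936547690685 88.37786078453064 fz -2.7188579393728602
{'out+x': (0.5, -0.0, 1.16, 5.4), 'out-x': (-0.0, 0.0, 0.63, 4.8), 'out+y': (-0.4, 0.0, 0.33, 3.5), 'out-y': (0.13, -2.58, 1.39, 3.0)} 71.1917
```

Cover C had been knocked about 5 cm aside, to (0.552,-0.342). It was re-measured before the grip and is held squarely, so I'll place it.

```bash
python3 - <<'E'
from h import *
h=np.load("h2.npy"); t=h[:2]-glob((0,-.0002),h[2])
print("w",bot.read_gripper_width()*85)
place(t,h[2])
im,cm=look(*h[:2],.218,h[2]); np.savez("q2",im=im,E=cm[0])
print(sides(im,cm,h[:2],h[2],.088,False,sgn=-1))
o2=ortho(im,cm,h[:2],h[2],.088,.065,.00025); save("q2",o2)
print(bot.read_clock())
E
```

```text
w 20.526622414806805
seat True underside z 0.08072981315872488 [-0.12862887  0.82698703  5.72000929]
{'out+x': (3.5, 0.86, 0.53, 1.9), 'out-x': (0.5, 0.0, 1.45, 2.3), 'out+y': (0.86, 0.38, 1.38, 1.3), 'out-y': (-0.7, -1.0, 1.0, 2.4)}
75.4583
```

View pics/q2.png

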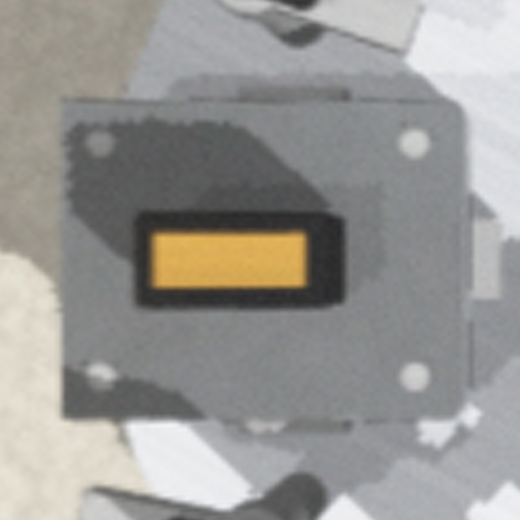

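Cover 2 sits at x 62..464, y 99..418 around the centre (260,260) at 0.25 mm/px. It's level, no rim shows, and it's flush within about 0.6 mm. I'll turn its keepers next.

```bash
python3 - <<'E'
from h import *
h=np.load("h2.npy"); hy=h[2]-np.pi
keeper(h[:2],hy,1); keeper(h[:2],hy,-1)
bot.set_gripper(1.)
im,cm=look(*h[:2],.218,h[2]); np.savez("q2k",im=im,E=cm[0])
a=np.load("q2.npz"); A=cv2.cvtColor(ortho(a["im"],(a["E"],cm[1],cm[2]),h[:2],h[2],.088,.06),cv2.COLOR_RGB2GRAY); B=cv2.cvtColor(ortho(im,cm,h[:2],h[2],.088,.06),cv2.COLOR_RGB2GRAY)
# shift of the block's label region before/after, mm
print("shift mm",[np.round(.5*np.array(cv2.phaseCorrelate(A[s].astype(np.float32),B[s].astype(np.float32),cv2.createHanningWindow((90,60),cv2.CV_32F))[0]),2) for s in [(slice(90,150),slice(75,165))]])
h1=np.load("h1.npy")
print("table centre est", [ (h_[:2]-r*np.array([np.cos(yy),np.sin(yy)])).round(4) for h_,yy in ((h1,h1[2]+np.pi),(h,hy)) for r in (.09,.1)])
print(bot.read_clock())
E
```

```text
down hit False
w 11.893182528364218 p-off mm [ 0.06521338 -0.29275552]
a 0.35 turned 0.351 Mz -0.107 F [-3.3 -0.5  7.9] dt 0.5
a 0.7 turned 0.701 Mz -0.057 F [-5.4 -1.   9.2] dt 0.5
a 1.05 turned 1.051 Mz -0.099 F [-5.2 -0.4 10.7] dt 0.5
a 1.4 turned 1.399 Mz 0.367 F [-5.5  0.  12.1] dt 0.5
a 1.44 turned 1.437 Mz 1.227 F [-7.4 -1.8 12.9] dt 0.25
down hit False
w 11.958200687976417 p-off mm [ 0.21858526 -0.4171999 ]
a 0.35 turned 0.351 Mz -0.099 F [-2.3 -1.   7.4] dt 0.5
a 0.7 turned 0.701 Mz -0.062 F [-2.3 -1.   9.1] dt 0.5
a 1.05 turned 1.051 Mz -0.026 F [-2.7 -1.1  9.1] dt 0.5
a 1.4 turned 1.399 Mz 0.595 F [-4.1 -0.2 12.1] dt 0.5
a 1.44 turned 1.438 Mz 1.011 F [-6.5 -0.7 13.2] dt 0.25
shift mm [array([-0.05,  0.27])]
table centre est [array([0.5901, 0.0069]), array([ 0.5868, -0.0026]), array([ 0.591 , -0.0014]), array([0.5845, 0.0062])]
91.7667
```

All four keepers are on their stops (moment rise at 1.40 rad). Now I'll find the handle from straight above and check its radius against 165 mm.

```bash
cat >> h.py <<'E'
def see_handle(e,yaw):
    for _ in range(2):
        im,cm=look(*(e-.067*np.array([np.cos(yaw),np.sin(yaw)])),.218,yaw); e,a,s=bar(im,cm,e,.088)
    return e,s
E
python3 - <<'E'
from h import *
e=np.array([.5338,-.154]); yaw=np.radians(70.5)
p,s=see_handle(e,yaw); C=np.array([.5883,.0016]); d=p-C
print(np.round(p,4),"size",s,"r",np.hypot(*d),"ang",np.degrees(np.arctan2(d[1],d[0])))
np.save("hd.npy",p)
for a in (0,30,60):
    ph=np.arctan2(d[1],d[0])+np.radians(a); print(bestyaw(*(C+.165*np.array([np.cos(ph),np.sin(ph)])),.02,ph))
print(bot.read_clock())
E
```

```text
[ 0.5322 -0.1533] size (18.5, 18.0) r 0.16474592565659027 ang -109.90882464092448
(np.float64(1.5040667661003653), np.float64(1.2233217866085866), np.float64(1.5040667661003653))
(np.float64(1.024088641550975), np.float64(1.7469205622068849), np.float64(1.024088641550975))
(np.float64(0.5890374157167027), np.float64(2.270519337805184), np.float64(0.5890374157167027))
93.5417
```

The radius is 164.7 mm, and the angle matches the design (coupling azimuth minus 120°). I'll grip the handle and swing along the arc.

```bash
python3 - <<'E'
from h import *
p=np.load("hd.npy"); C=np.array([.5883,.0016]); d=p-C; r=np.hypot(*d); ph=np.arctan2(d[1],d[0]); z=.059-OFF
def at(a): t=ph+a; return C+r*np.array([np.cos(t),np.sin(t)]),t+np.pi
bot.set_gripper(W(45)); c,y=at(0); bot.move_pose([*c,z+.08],q(y)); bot.wait(.1)
print("down",tcp(c,z,y,.08,until_force=8)); bot.set_gripper(0,40); print("w",bot.read_gripper_width()*85); f0=bot.read_ft_force()
for i in range(1,13):
    a=1.047*i/12; c,y=at(a); tcp(c,z,y,.035)
    f=bot.read_ft_force(); t=np.array([-np.sin(ph+a),np.cos(ph+a)])
    print(i,"tan",round(float(f[:2]@t),1),"rad",round(float(f[0]*-t[1]*-1+0) if 0 else float(f[:2]@np.array([t[1],-t[0]])),1),"w",round(bot.read_gripper_width()*85,1))
for k in range(1,6):
    c,y=at(1.047+.01*k); tcp(c,z,y,.01); f=bot.read_ft_force(); t=np.array([-np.sin(ph+1.047),np.cos(ph+1.047)]); ft=float(f[:2]@t); print("push",k,round(ft,1))
    if ft<-14: break
print(bot.read_clock())
E
```

```text
down False
w 18.757321950424007
1 tan 2.0 rad -0.5 w 19.0
2 tan 0.9 rad -0.8 w 18.9
3 tan 1.2 rad -0.8 w 18.4
4 tan 1.1 rad -1.9 w 18.5
5 tan 0.3 rad -1.9 w 18.8
6 tan 1.3 rad -2.6 w 18.6
7 tan 0.9 rad -1.8 w 18.6
8 tan 1.2 rad -2.9 w 18.7
9 tan 0.6 rad -3.2 w 18.7
10 tan 0.5 rad -3.1 w 18.5
11 tan 1.1 rad -2.8 w 18.9
12 tan 1.8 rad -3.7 w 18.3
push 1 -2.6
push 2 -6.8
push 3 -11.6
push 4 -15.4
104.1833
```

```bash
python3 - <<'E'
from h import *
C=np.array([.5883,.0016]); p=np.load("hd.npy"); ph=np.arctan2(*(p-C)[::-1])
bot.set_gripper(W(45)); bot.wait(.2); q0=bot.read_position(); tcp(q0[:2],.12,ph+1.047+np.pi); bot.set_gripper(1.)
t=ph+1.047; e,s=see_handle(C+.165*np.array([np.cos(t),np.sin(t)]),t+np.pi); d=e-C
print("handle",e,s,np.hypot(*d),"turned",np.arctan2(d[1],d[0])-ph)
Rm=np.array([[.5,-.866],[.866,.5]]); o=[]
for n in ("h1","h2"):
    h=np.load(n+".npy"); c=C+Rm@(h[:2]-C); y=h[2]+1.047; b=bestyaw(*c,.218,y); im,cm=look(*c,.218,b[1]); o.append(ortho(im,cm,c,y,.088,.09,.00045)); print(n,c,b)
save("fin",np.hstack(o)); bot.move_pose([.35,0,.3],q(0)) ; print(bot.read_clock())
E
```

```text
handle [ 0.69428602 -0.12289939] (17.664936065673828, 17.441329956054688) 0.1635027062140543 turned 1.0527214143924253
h1 [0.52521786 0.07337564] (np.float64(0.8498315962818159), np.float64(2.2913338652136126), np.float64(0.8498315962818159))
h2 [0.68077482 0.01880023] (np.float64(0.2637354978792108), np.float64(-2.958530633326987), np.float64(-0.2637354978792108))
113.2
```

View pics/fin.png

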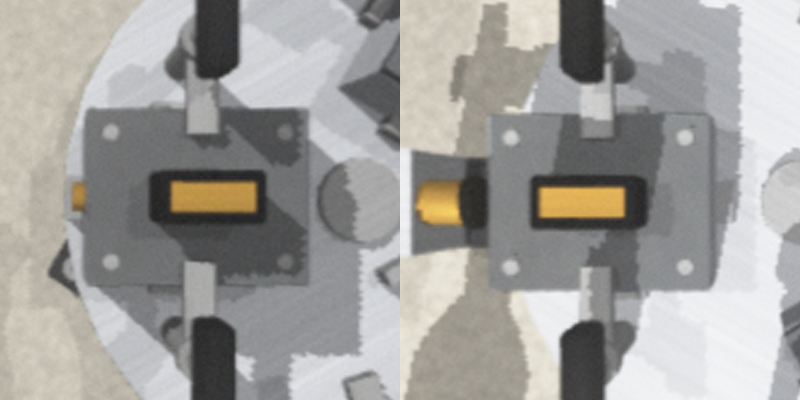

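The final picture shows both covers flush: left x 84..308, y 108..285, and right x 489..712, y 114..290. All four toes lie over the covers, nest 2 faces the coupling at (440,200), and the handle measures 1.05 rad. The arm is clear, so I'm handing in.

```bash
python3 -c "
from cell import bot
print(bot.close_job())"
```

```text
the job is handed in; nothing more can be done
None
```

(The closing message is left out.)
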